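# Put the water filter into service through its interlocked valve levers

## Robot

A 6-joint arm with a two-finger parallel gripper is mounted at the origin on a cart in front of the work surface, level with it; the furniture and walls round the work are solid. World frame = base frame: x ahead of the robot, y to its left, z up, the work surface at z = 0. Lengths are in m, angles in rad, forces in N, time in s.
With the tool pointing down it reaches from about 0.225 to 0.875 m from the base axis. Payload 3.4 kg.
Tool frame: the origin (TCP) lies at the very end of the fingers, on their centre line; the grasp point (between the pads) lies 19 mm behind it (manip.pinch_z is the distance from the TCP to the grasp point, in m); z points along the fingers, y is the line along which they close (so a half turn about z gives the same grasp; the last joint's range is limited). The gripper opens to 85 mm and grips with 20 to 120 N. Pads are 22 mm wide; open, the fingers measure 114 mm over their backs; the gripper's body (76 mm by 85 mm) begins 54 mm behind the grasp point. The pads swing forward as they close: fully open they stand 13 mm farther back than shut.
Start: joints at [1.118, 0.276, 1.505, -0, 1.361, -0.121], TCP at [0.187, 0.544, 0.231] pointing down, gripper open.
Joint ranges: [-2.89, 2.89], [-0.75, 2.08], [0.22, 2.7], [-1.18, 4.32], [0.11, 2.71], [-2.7, 2.7]. Speed limits (rad/s): [2.57, 2.57, 3.14, 3.14, 3.14, 3.14].

## Interface

Orientations are given as a unit quaternion [w, x, y, z].
In Python, from rig import manip gives the robot as it stands. The module is installed in compiled form; this text tells all that it offers.
- The arm moves only by the shell command python3 -m jog 'ROWS' [FORCE]. ROWS is JSON, a list of rows, each an object of numbers: "dx", "dy", "dz": the shift along the tool's x, y, z each as a share of 25 cm, from -1 to 1; "ax", "ay", "az": the turn, a rotation vector about the tool's x, y, z each as a share of 90 degrees, from -1 to 1; "grip": the opening, from -1 (shut) to 1 (fully open), so that 0 is half open. A call has 1 to 5 rows; each row is the pose to reach, as a shift and turn from the pose commanded when the call began, along the tool's axes at that moment; what a row does not reach only later rows make up. A row lasts 1/12 s, in which the tool goes at most 41.7 mm and 7.16 degrees, less where a joint would pass 70% of its speed; a pose out of reach is approached as far as the arm can. A call with a number of a shift or a turn outside -1 to 1 is refused whole. A call with a gripper value outside its range is refused whole. The fingers move at their own pace and stop on an object; FORCE is the grip in N (left out, the last holds). Time passes only in rows, so rows that repeat a pose let the fingers close. It gives the time, the measured TCP pose, the force, the opening and the grip force at its end, in the units of the state.
- manip.get_state(): the state, without advancing time (a new reading comes with each control period).
- manip.get_image(name): name is "side" or "top"; returns a dict with "img" (480x640x3 uint8, red, green, blue), "mtx" (3x3 intrinsics, pixels), "k1" (the pictures are not rectified: a ray, as slopes to the right and down, at radius r is drawn at 1 + k1 r^2 times it, then the intrinsics apply), "world_to_cam" (4x4, takes a point from world to camera coordinates). Camera axes: x right, y down, z forward; pixel columns grow to the right and rows downward; lengths in m; the calibration is good to about 2 mm. A picture is of the moment at which its call begins. There is no depth.
- manip.sign_off(): hands the job in; it is judged then, once.
The state is a dict: "clock": time; "qpos": joint angles; "qd": joint speeds; "effort": joint torques, N m; "position": TCP position; "ee_rot": TCP orientation; "contact_force": force on the tool from outside, world axes, zero at the start; "moment": the same for the moment, N m; "width": finger opening in m; "gripper_force": force on a finger pad.
Only numpy, scipy, OpenCV 4.12 (cv2) and the standard library are available. Lean on these libraries where they do the work, as an engineer would, in place of code of your own. Each camera call takes 0.05 s, during which the arm holds its last target. There are 200 camera calls.

## Task

Put the water filter into service: clear away the spice jar that stands in front of its valve block, setting it upright and wholly on the round cork trivet, and swing all three blue valve levers fully over, away from the robot, to their end stops. The levers are interlocked and let themselves be thrown only one after another in an order that is different every time and cannot be seen, so feel for the one that is free and leave a blocked one for later. Leave the salt shaker, the mug and the pepper mill standing where they are.

Things in the scene. Friction and masses are not known exactly. Their poses are not given: they have to be found in the camera images.
- valve_block: White valve block, grey foot, fixed, 80 mm deep (its x), 212 wide (its y), top 55 mm high. Origin: centre of underside; +x points away from the robot (turned up to 0.3 rad), +y left. Levers in a row at y = +60 mm (left), 0, -60 (right), turning about the block's y direction at x = 0, 48 mm up; each reaches 72 mm from that axis. Blue grip: round bar 16 mm across, 42 mm long.
- lever_left (a joint): Angle of the left lever, rad: 0 = shut, leaning 0.25 from vertical toward the robot; 0.8 = end stop, leaning 0.55 away from it. Starts within 0.04 of 0. Light friction (0.12 N m, 2 to 3 N at the grip); stays where left. While blocked it has 0.05 to 0.08 rad of play, then stops hard.
- lever_mid (a joint): Middle lever, same values and behaviour as lever_left. Interlock of the three: at the start just one lever is free; once it is fully over a second comes free, and once that is fully over the third. Which is which changes from run to run.
- lever_right (a joint): Angle of the right lever, same values and behaviour as lever_left.
- lever_left_top (a point): Centre of the upper end of the left lever's blue grip; its z axis points along the lever, away from its hinge.
- lever_mid_top (a point): The same point of the middle lever.
- lever_right_top (a point): The same point of the right lever.
- spice_jar: Spice jar with brown lid and label, upright cylinder 41 mm in diameter, 105 mm high, about 0.11 kg. Origin: centre of its underside, z up. It starts on the worktop close in front of the valve block (on the robot's side), in the way of one or two levers.
- trivet: Round cork trivet, 120 mm in diameter, 8 mm thick, fixed on the worktop. Origin: centre of its underside.
- salt_shaker: Salt shaker, 44 mm in diameter, 90 mm high, in front of the right end of the valve block. Origin: centre of its underside. Bystander.
- mug: White mug with dark dots, about 82 mm in diameter and 114 mm over its handle, 91 mm high, between valve block and trivet. Origin: under its middle. Bystander.
- pepper_mill: Dark wooden pepper mill, 58 mm in diameter, 170 mm high, beside the trivet on its left. Origin: centre of its underside. Bystander.

How it is judged:
By the outcome, as a careful person would: the job done as asked, in the order asked, and still so for the second after the job is handed in, with the robot touching nothing.
It also fails if it takes over 72 s, if anything falls off the work surface, if the arm or the gripper's body presses on something with over 40 N, if the wrist force passes 120 N, or if a joint passes its speed limit or range.

## Working session

There is one attempt and no reset: what is moved stays moved. The work goes in short steps, Python scripts to look and compute and a shell command to move; the robot and the scene stay as the last step left them, time stands still between calls to the robot, and variables do not carry over. Pictures are saved under pics/ and viewed, at most 10 in all, crops included, and the job is handed in when it is done.

```bash
mkdir -p pics; cat > h.py <<'E'
import numpy as np, cv2
from rig import manip
def shot(n):
    d=manip.get_image(n); return d
def save(d,f): cv2.imwrite(f,d["img"][:,:,::-1])
def ray(d,u,v):
    K=np.array(d["mtx"]);k=d["k1"];x=(u-K[0,2])/K[0,0];y=(v-K[1,2])/K[1,1]
    rd=np.hypot(x,y);r=rd
    for _ in range(30): r=rd/(1+k*r*r)
    s=r/rd if rd>0 else 1
    T=np.array(d["world_to_cam"]);R=T[:3,:3];c=-R.T@T[:3,3]
    w=R.T@np.array([x*s,y*s,1]);return c,w/np.linalg.norm(w)
def onz(d,u,v,z):
    c,w=ray(d,u,v);return c+w*(z-c[2])/w[2]
def proj(d,p):
    T=np.array(d["world_to_cam"]);K=np.array(d["mtx"]);q=T[:3,:3]@p+T[:3,3];x,y=q[:2]/q[2];f=1+d["k1"]*(x*x+y*y)
    return np.array([K[0,0]*x*f+K[0,2],K[1,1]*y*f+K[1,2]])
E
python3 - <<'E'
from h import *
for n in("top","side"):
    d=shot(n);save(d,f"pics/{n}0.png");c,w=ray(d,320,240);print(n,c.round(3),w.round(3),d["k1"])
s=manip.get_state();print({k:np.round(v,3) for k,v in s.items()})
E
```

```text
top [ 0.349 -0.072  1.019] [ 0.183  0.014 -0.983] -0.04150891457719718
side [1.108 0.111 0.954] [-0.568 -0.165 -0.806] -0.13159073490727052
{'clock': np.float64(0.1), 'qpos': array([ 1.118,  0.277,  1.506, -0.   ,  1.361, -0.121]), 'qd': array([ 0.   , -0.001, -0.002,  0.001, -0.   ,  0.001]), 'effort': array([ 2.0000e-03, -4.1770e+01, -2.4641e+01, -0.0000e+00,  6.0000e-03,
        0.0000e+00]), 'position': array([0.187, 0.543, 0.231]), 'ee_rot': array([-0.   ,  0.165,  0.986, -0.001]), 'contact_force': array([ 0.896,  0.498, -0.146]), 'moment': array([-0.031,  0.013,  0.054]), 'gripper_force': np.float64(0.0), 'width': np.float64(0.086)}
```

View pics/top0.png

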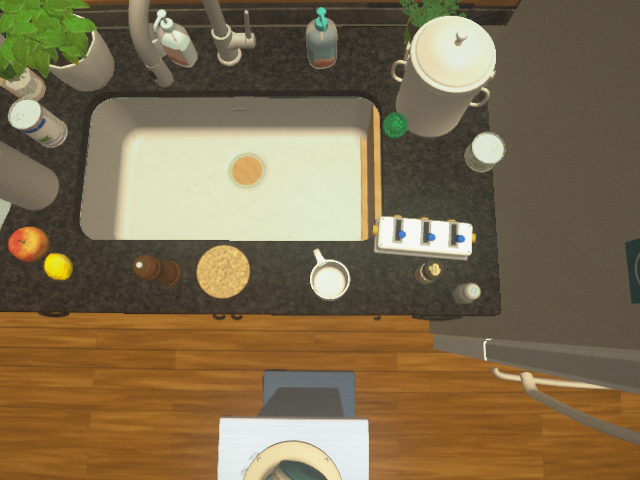

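View pics/side0.png

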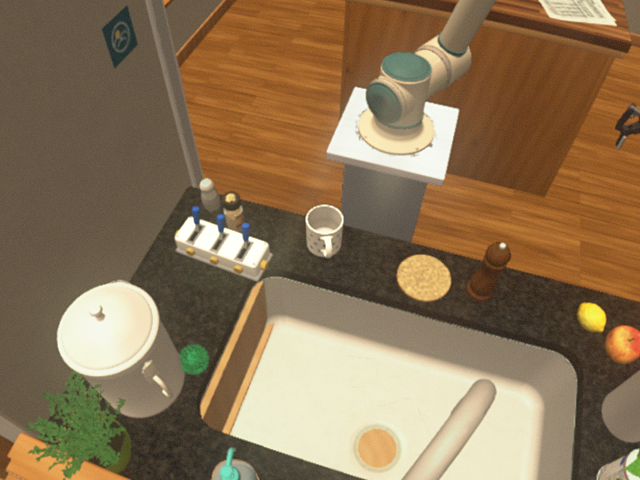

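The top view shows the valve block at about (425,237), with blue grips at (402,234), (431,237) and (460,239). The jar lid is at (431,270), salt at (467,293), mug at (329,279), trivet at (223,272) and mill at (150,267). In the side view the grips are at (196,215), (221,222) and (246,232), the jar lid at (233,200) and the salt at (208,185).

```bash
python3 - <<'E'
from h import *
D={n:shot(n) for n in("top","side")}
def blobs(d,lo,hi,box,amin):
    x0,y0,x1,y1=box;h=cv2.cvtColor(d["img"],cv2.COLOR_RGB2HSV)[y0:y1,x0:x1]
    m=cv2.inRange(h,lo,hi);n,l,s,c=cv2.connectedComponentsWithStats(m)
    return [(int(s[i,4]),(c[i]+[x0,y0]).round(1),s[i,:4]+[x0,y0,0,0]) for i in range(1,n) if s[i,4]>=amin]
bt=blobs(D["top"],(105,100,50),(130,255,255),(370,200,480,260),8)
bs=blobs(D["side"],(105,100,50),(130,255,255),(170,190,270,260),8)
print(bt);print(bs)
bt=sorted(bt,key=lambda b:b[1][0])[:3];bs=sorted(bs,key=lambda b:-b[1][0])[:3]
for a,b in zip(bt,bs):
    c1,w1=ray(D["top"],*a[1]);c2,w2=ray(D["side"],*b[1])
    t=np.linalg.lstsq(np.c_[w1,-w2],c2-c1,rcond=None)[0]
    p,q=c1+w1*t[0],c2+w2*t[1];print("grip",((p+q)/2).round(4),"gap",np.linalg.norm(p-q).round(4))
# block white
for n,box in(("top",(360,205,490,268)),("side",(165,205,280,285))):
    d=D[n];h=cv2.cvtColor(d["img"],cv2.COLOR_RGB2HSV);x0,y0,x1,y1=box
    m=cv2.inRange(h[y0:y1,x0:x1],(0,0,190),(180,50,255));m=cv2.morphologyEx(m,cv2.MORPH_CLOSE,np.ones((9,9)))
    cs=max(cv2.findContours(m,0,2)[0],key=cv2.contourArea)+[x0,y0]
    r=cv2.minAreaRect(cs.astype(np.float32));print(n,"white",[ (q.round(),onz(d,*q,.055).round(3)) for q in cv2.boxPoints(r)])
# trivet
for n,box in(("top",(185,235,262,308)),("side",(385,245,462,310))):
    d=D[n];h=cv2.cvtColor(d["img"],cv2.COLOR_RGB2HSV);x0,y0,x1,y1=box
    m=cv2.inRange(h[y0:y1,x0:x1],(8,60,90),(28,255,255));cs=max(cv2.findContours(m,0,2)[0],key=cv2.contourArea)+[x0,y0]
    e=cv2.fitEllipse(cs);print(n,"trivet",e,onz(d,*e[0],.008).round(3))
    P=np.array([onz(d,*q[0],.008)[:2] for q in cs]);(c,r)=cv2.minEnclosingCircle(P.astype(np.float32));print(c,r)
for k,z,a,b in(("jar",.105,(433,268),(233,197)),("salt",.09,(471,288),(207,183)),("mug",.091,(329,279),(325,217))):
    print(k,onz(D["top"],*a,z).round(3),onz(D["side"],*b,z).round(3))
def crop(n,x0,y0,w,hh,s): return cv2.resize(D[n]["img"][y0:y0+hh,x0:x0+w],None,fx=s,fy=s,interpolation=cv2.INTER_CUBIC)
A=crop("top",300,200,200,110,4);B=crop("side",165,165,200,40+0+70,4)
cv2.imwrite("pics/c1.png",cv2.resize(np.vstack([A,B]),(545,600))[:,:,::-1])
E
```

```text
[(43, array([401.6, 233.9]), array([398, 231,   8,   7])), (41, array([431.1, 236.7]), array([428, 234,   7,   7])), (41, array([460.5, 238.2]), array([457, 235,   8,   7]))]
[(82, array([195.2, 212.8]), array([192, 206,   7,  17])), (61, array([219.7, 219.7]), array([217, 214,   7,  17])), (53, array([244.7, 227.7]), array([242, 223,   7,  16]))]
grip [ 0.5312 -0.2229  0.1081] gap 0.0033
grip [ 0.5261 -0.2832  0.1056] gap 0.0038
grip [ 0.5235 -0.3435  0.1034] gap 0.0048
top white [(array([377., 247.], dtype=float32), array([ 0.514, -0.179,  0.055])), (array([381., 213.], dtype=float32), array([ 0.589, -0.189,  0.055])), (array([474., 224.], dtype=float32), array([ 0.564, -0.392,  0.055])), (array([470., 259.], dtype=float32), array([ 0.489, -0.379,  0.055]))]
side white [(array([175., 239.], dtype=float32), array([ 0.572, -0.377,  0.055])), (array([184., 213.], dtype=float32), array([ 0.498, -0.39 ,  0.055])), (array([267., 243.], dtype=float32), array([ 0.518, -0.18 ,  0.055])), (array([258., 269.], dtype=float32), array([ 0.587, -0.174,  0.055]))]
top trivet ((222.8214874267578, 271.1239929199219), (52.67117691040039, 54.75741195678711), 47.36917495727539) [0.465 0.16  0.008]
(0.4658085107803345, 0.16003626585006714) 0.06162959709763527
side trivet ((423.48876953125, 277.5181579589844), (46.487335205078125, 56.02299880981445), 107.60472869873047) [0.469 0.165 0.008]
(0.46720170974731445, 0.16507960855960846) 0.06301604211330414
jar [ 0.462 -0.287  0.105] [ 0.458 -0.28   0.105]
salt [ 0.424 -0.366  0.09 ] [ 0.426 -0.361  0.09 ]
mug [ 0.441 -0.077  0.091] [ 0.438 -0.073  0.091]
```

View pics/c1.png

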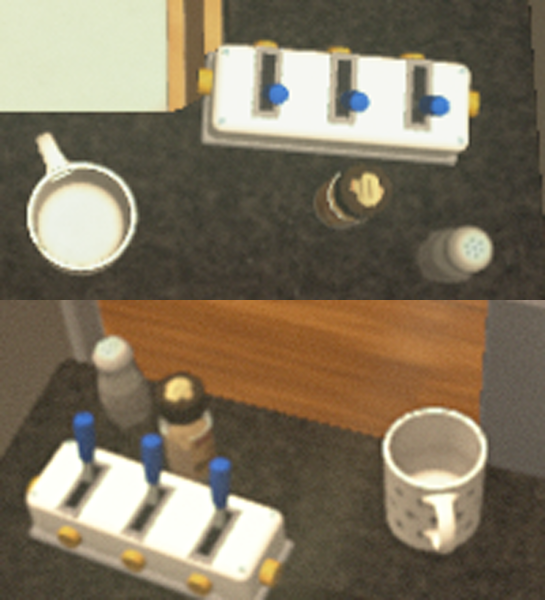

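The side and top measurements agree: jar (0.460,-0.284), salt (0.425,-0.364), mug (0.440,-0.075), trivet (0.466,0.162). The block centre is about (0.540,-0.283) with yaw about -0.1. The grip centres sit at z about 0.105, as they should. I'll move over toward the jar now.

```bash
cat >> h.py <<'E'
from scipy.spatial.transform import Rotation as Ro
def rel(p,yawdeg=None,Rt=None):
    "shift and turn, in row units, to TCP p with tool down and tool y at yawdeg in world"
    s=manip.get_state();q=s["ee_rot"];R=Ro.from_quat([q[1],q[2],q[3],q[0]])
    d=R.inv().apply(np.array(p)-s["position"])/.25
    if Rt is None:
        a=np.deg2rad(yawdeg);y=np.array([np.cos(a),np.sin(a),0]);z=np.array([0,0,-1.]);Rt=Ro.from_matrix(np.c_[np.cross(y,z),y,z])
    t=(R.inv()*Rt).as_rotvec()/(np.pi/2)
    print("d",d.round(3),"a",t.round(3),"pos",np.round(s["position"],4),"F",np.round(s["contact_force"],1),"w",round(float(s["width"]),4),"t",s["clock"])
E
R='[{"dx":-0.5,"dy":-0.65,"grip":0.45},{"dx":-0.5,"dy":-0.65,"grip":0.45},{"dx":-0.5,"dy":-0.65,"grip":0.45},{"dx":-0.5,"dy":-0.65,"grip":0.45},{"dx":-0.5,"dy":-0.65,"grip":0.45}]'
unset R
python3 -m jog '[{"dx":-0.5,"dy":-0.65,"grip":0.45},{"dx":-0.5,"dy":-0.65,"grip":0.45},{"dx":-0.5,"dy":-0.65,"grip":0.45},{"dx":-0.5,"dy":-0.65,"grip":0.45},{"dx":-0.5,"dy":-0.65,"grip":0.45}]' 20
python3 -m jog '[{"dx":-0.5,"dy":-0.65,"grip":0.45},{"dx":-0.5,"dy":-0.65,"grip":0.45},{"dx":-0.5,"dy":-0.65,"grip":0.45},{"dx":-0.5,"dy":-0.65,"grip":0.45},{"dx":-0.5,"dy":-0.65,"grip":0.45}]'
python3 -m jog '[{"dx":-0.5,"dy":-0.65,"grip":0.45},{"dx":-0.5,"dy":-0.65,"grip":0.45},{"dx":-0.5,"dy":-0.65,"grip":0.45},{"dx":-0.5,"dy":-0.65,"grip":0.45},{"dx":-0.5,"dy":-0.65,"grip":0.45}]'
python3 -m jog '[{"dx":-0.5,"dy":-0.65,"az":-0.3,"grip":0.45},{"dx":-0.5,"dy":-0.65,"az":-0.3,"grip":0.45},{"dx":-0.5,"dy":-0.65,"az":-0.3,"grip":0.45},{"dx":-0.5,"dy":-0.65,"az":-0.3,"grip":0.45},{"dx":-0.5,"dy":-0.65,"az":-0.3,"grip":0.45}]'
python3 -c "
from h import *
rel([.461,-.284,.19],96)"
```

```text
d [-2.114 -2.772  0.166] a [-0.001 -0.    -0.278] pos [0.1872 0.5434 0.2308] F [ 0.2  0.6 -0.4] w 0.0853 t 0.2schema error: expected keys dx, dy, dz, ax, ay, az, grip
schema error: expected keys dx, dy, dz, ax, ay, az, grip
schema error: expected keys dx, dy, dz, ax, ay, az, grip
schema error: expected keys dx, dy, dz, ax, ay, az, grip
```

```bash
python3 -m jog '[{"dx":-0.5,"dy":-0.65,"dz":0,"ax":0,"ay":0,"az":0,"grip":0.45},{"dx":-0.5,"dy":-0.65,"dz":0,"ax":0,"ay":0,"az":0,"grip":0.45},{"dx":-0.5,"dy":-0.65,"dz":0,"ax":0,"ay":0,"az":0,"grip":0.45},{"dx":-0.5,"dy":-0.65,"dz":0,"ax":0,"ay":0,"az":0,"grip":0.45},{"dx":-0.5,"dy":-0.65,"dz":0,"ax":0,"ay":0,"az":0,"grip":0.45}]' 20
python3 -m jog '[{"dx":-0.5,"dy":-0.65,"dz":0,"ax":0,"ay":0,"az":0,"grip":0.45},{"dx":-0.5,"dy":-0.65,"dz":0,"ax":0,"ay":0,"az":0,"grip":0.45},{"dx":-0.5,"dy":-0.65,"dz":0,"ax":0,"ay":0,"az":0,"grip":0.45},{"dx":-0.5,"dy":-0.65,"dz":0,"ax":0,"ay":0,"az":0,"grip":0.45},{"dx":-0.5,"dy":-0.65,"dz":0,"ax":0,"ay":0,"az":0,"grip":0.45}]'
python3 -m jog '[{"dx":-0.5,"dy":-0.65,"dz":0,"ax":0,"ay":0,"az":0,"grip":0.45},{"dx":-0.5,"dy":-0.65,"dz":0,"ax":0,"ay":0,"az":0,"grip":0.45},{"dx":-0.5,"dy":-0.65,"dz":0,"ax":0,"ay":0,"az":0,"grip":0.45},{"dx":-0.5,"dy":-0.65,"dz":0,"ax":0,"ay":0,"az":0,"grip":0.45},{"dx":-0.5,"dy":-0.65,"dz":0,"ax":0,"ay":0,"az":0,"grip":0.45}]'
python3 -m jog '[{"dx":-0.5,"dy":-0.65,"dz":0,"ax":0,"ay":0,"az":-0.28,"grip":0.45},{"dx":-0.5,"dy":-0.65,"dz":0,"ax":0,"ay":0,"az":-0.28,"grip":0.45},{"dx":-0.5,"dy":-0.65,"dz":0,"ax":0,"ay":0,"az":-0.28,"grip":0.45},{"dx":-0.5,"dy":-0.65,"dz":0,"ax":0,"ay":0,"az":-0.28,"grip":0.45},{"dx":-0.5,"dy":-0.65,"dz":0,"ax":0,"ay":0,"az":-0.28,"grip":0.45}]'
python3 -c "
from h import *
rel([.461,-.284,.19],96)"
```

```text
clock: 0.62
position: [0.2525, 0.3471, 0.2311]
ee_rot: [0.0, 0.165, 0.986, -0.0]
contact_force: [1.4, 0.2, 0.4]
width: 0.0615
gripper_force: 0.0
clock: 1.03
position: [0.3177, 0.1529, 0.2314]
ee_rot: [0.0, 0.165, 0.986, 0.0]
contact_force: [2.0, 0.0, 0.3]
width: 0.0621
gripper_force: 0.0
clock: 1.45
position: [0.3832, -0.0418, 0.2315]
ee_rot: [0.001, 0.166, 0.986, -0.0]
contact_force: [0.9, -0.3, -0.0]
width: 0.0619
gripper_force: 0.0
clock: 1.87
position: [0.4457, -0.2277, 0.2312]
ee_rot: [0.0, -0.055, 0.998, 0.0]
contact_force: [0.4, 1.2, 0.5]
width: 0.0618
gripper_force: 0.0
d [-0.036 -0.231  0.165] a [0.    0.    0.004] pos [ 0.4457 -0.2277  0.2312] F [0.4 1.2 0.5] w 0.0618 t 1.8667
```

```bash
python3 -m jog '[{"dx":-0.03,"dy":-0.2,"dz":0.2,"ax":0,"ay":0,"az":0,"grip":0.45},{"dx":-0.03,"dy":-0.2,"dz":0.2,"ax":0,"ay":0,"az":0,"grip":0.45},{"dx":-0.03,"dy":-0.2,"dz":0.2,"ax":0,"ay":0,"az":0,"grip":0.45},{"dx":-0.03,"dy":-0.2,"dz":0.2,"ax":0,"ay":0,"az":0,"grip":0.45}]'
python3 - <<'E'
from h import *
rel([.460,-.284,.06],96)
d=shot("side")
cv2.imwrite("pics/s1.png",cv2.resize(d["img"][100:300,140:380],None,fx=3,fy=3)[:,:,::-1])
E
```

```text
clock: 2.2
position: [0.4576, -0.2748, 0.1796]
ee_rot: [-0.002, -0.053, 0.999, 0.002]
contact_force: [-1.0, 1.0, 0.9]
width: 0.062
gripper_force: 0.0
d [-0.007 -0.039  0.478] a [ 0.002 -0.002  0.001] pos [ 0.4576 -0.2748  0.1796] F [-1.   1.   0.9] w 0.062 t 2.2
```

View pics/s1.png

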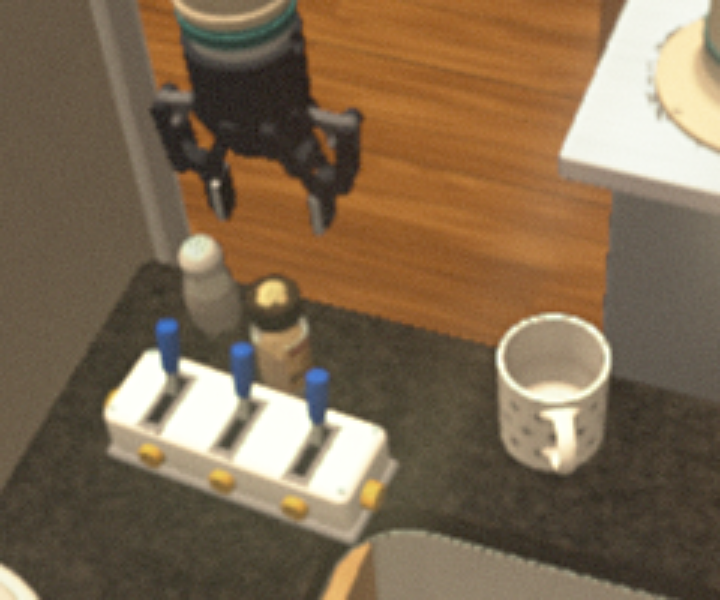

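The gripper hangs open above the jar: fingertips at crop (218,215) and (320,225), jar lid at (275,295), salt clear to the left. I'll descend and grip.

```bash
python3 -m jog '[{"dx":-0.007,"dy":-0.036,"dz":0.1,"ax":0,"ay":0,"az":0,"grip":0.45},{"dx":-0.007,"dy":-0.036,"dz":0.2,"ax":0,"ay":0,"az":0,"grip":0.45},{"dx":-0.007,"dy":-0.036,"dz":0.3,"ax":0,"ay":0,"az":0,"grip":0.45},{"dx":-0.007,"dy":-0.036,"dz":0.4,"ax":0,"ay":0,"az":0,"grip":0.45},{"dx":-0.007,"dy":-0.036,"dz":0.48,"ax":0,"ay":0,"az":0,"grip":0.45}]'
python3 -m jog '[{"dx":0,"dy":0,"dz":0,"ax":0,"ay":0,"az":0,"grip":0.45},{"dx":0,"dy":0,"dz":0,"ax":0,"ay":0,"az":0,"grip":0.1},{"dx":0,"dy":0,"dz":0,"ax":0,"ay":0,"az":0,"grip":-0.2},{"dx":0,"dy":0,"dz":0,"ax":0,"ay":0,"az":0,"grip":-0.4},{"dx":0,"dy":0,"dz":0,"ax":0,"ay":0,"az":0,"grip":-0.4}]' 30
python3 -m jog '[{"dx":0,"dy":0,"dz":0,"ax":0,"ay":0,"az":0,"grip":-0.4},{"dx":0,"dy":0,"dz":0,"ax":0,"ay":0,"az":0,"grip":-0.4}]'
python3 -m jog '[{"dx":0,"dy":0,"dz":-0.08,"ax":0,"ay":0,"az":0,"grip":-0.4},{"dx":0,"dy":0,"dz":-0.16,"ax":0,"ay":0,"az":0,"grip":-0.4}]'
python3 - <<'E'
from h import *
rel([.45,.155,.2],90)
d=shot("side")
cv2.imwrite("pics/s2.png",cv2.resize(d["img"][100:300,140:380],None,fx=2,fy=2)[:,:,::-1])
E
```

```text
clock: 2.67
position: [0.4614, -0.2819, 0.0615]
ee_rot: [0.001, -0.055, 0.999, -0.0]
contact_force: [-0.6, 0.5, -0.6]
width: 0.0618
gripper_force: 0.0
clock: 3.08
position: [0.4624, -0.2839, 0.0633]
ee_rot: [0.002, -0.054, 0.999, -0.001]
contact_force: [-0.5, 0.8, 4.5]
width: 0.0403
gripper_force: 32.8
clock: 3.25
position: [0.4624, -0.2841, 0.0632]
ee_rot: [0.002, -0.054, 0.999, -0.001]
contact_force: [0.2, 1.5, 5.8]
width: 0.0403
gripper_force: 32.4
clock: 3.42
position: [0.4603, -0.2828, 0.1012]
ee_rot: [-0.001, -0.054, 0.999, 0.001]
contact_force: [0.8, 0.0, -2.3]
width: 0.0402
gripper_force: 32.1
d [-0.147  1.746 -0.392] a [ 0.001 -0.001  0.069] pos [ 0.4603 -0.2828  0.1012] F [ 0.8  0.  -2.3] w 0.0402 t 3.4167
```

View pics/s2.png

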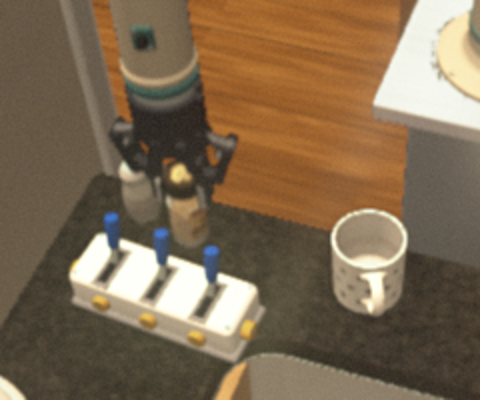

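The jar is held upright and lifted, with its lid at crop (180,180) and salt still in place at (132,175). I'll lift higher and carry it over to the trivet.

```bash
python3 -m jog '[{"dx":0,"dy":0,"dz":-0.12,"ax":0,"ay":0,"az":0,"grip":-0.4},{"dx":0,"dy":0,"dz":-0.26,"ax":0,"ay":0,"az":0,"grip":-0.4},{"dx":0,"dy":0,"dz":-0.4,"ax":0,"ay":0,"az":0,"grip":-0.4},{"dx":0,"dy":0,"dz":-0.4,"ax":0,"ay":0,"az":0,"grip":-0.4}]'
python3 -m jog '[{"dx":-0.01,"dy":0.1,"dz":0,"ax":0,"ay":0,"az":0,"grip":-0.4},{"dx":-0.03,"dy":0.2,"dz":0,"ax":0,"ay":0,"az":0,"grip":-0.4},{"dx":-0.04,"dy":0.35,"dz":0,"ax":0,"ay":0,"az":0,"grip":-0.4},{"dx":-0.05,"dy":0.5,"dz":0,"ax":0,"ay":0,"az":0,"grip":-0.4},{"dx":-0.07,"dy":0.6,"dz":0,"ax":0,"ay":0,"az":0,"grip":-0.4}]'
python3 -m jog '[{"dx":-0.01,"dy":0.12,"dz":0,"ax":0,"ay":0,"az":0,"grip":-0.4},{"dx":-0.03,"dy":0.24,"dz":0,"ax":0,"ay":0,"az":0,"grip":-0.4},{"dx":-0.04,"dy":0.36,"dz":0,"ax":0,"ay":0,"az":0,"grip":-0.4},{"dx":-0.05,"dy":0.48,"dz":0,"ax":0,"ay":0,"az":0,"grip":-0.4},{"dx":-0.07,"dy":0.6,"dz":0,"ax":0,"ay":0,"az":0,"grip":-0.4}]'
python3 -m jog '[{"dx":-0.01,"dy":0.12,"dz":0,"ax":0,"ay":0,"az":0,"grip":-0.4},{"dx":-0.03,"dy":0.24,"dz":0,"ax":0,"ay":0,"az":0,"grip":-0.4},{"dx":-0.05,"dy":0.36,"dz":0,"ax":0,"ay":0,"az":0,"grip":-0.4},{"dx":-0.06,"dy":0.44,"dz":0,"ax":0,"ay":0,"az":0,"grip":-0.4},{"dx":-0.06,"dy":0.49,"dz":0,"ax":0,"ay":0,"az":0,"grip":-0.4}]'
python3 - <<'E'
from h import *
rel([.464,.157,.078],90)
d=shot("top");e=shot("side")
print("mill",onz(e,502,245,.165).round(3))
cv2.imwrite("pics/t3.png",np.hstack([cv2.resize(d["img"][200:330,90:290],(400,260)),cv2.resize(e["img"][170:300,350:550],(400,260))])[:,:,::-1])
E
```

```text
clock: 3.8
position: [0.4647, -0.2862, 0.2085]
ee_rot: [0.005, -0.054, 0.999, -0.005]
contact_force: [1.3, -0.3, -0.1]
width: 0.04
gripper_force: 32.5
clock: 4.22
position: [0.4607, -0.1294, 0.2007]
ee_rot: [-0.001, -0.054, 0.999, 0.001]
contact_force: [-0.5, 0.7, -2.0]
width: 0.0401
gripper_force: 32.4
clock: 4.63
position: [0.4627, 0.02, 0.201]
ee_rot: [-0.0, -0.054, 0.999, 0.0]
contact_force: [0.5, 0.2, -1.5]
width: 0.04
gripper_force: 32.4
clock: 5.05
position: [0.4652, 0.1444, 0.2009]
ee_rot: [0.0, -0.055, 0.998, 0.001]
contact_force: [0.1, -0.4, -1.6]
width: 0.0401
gripper_force: 32.4
d [-0.     0.05   0.492] a [0.001 0.    0.07 ] pos [0.4652 0.1444 0.2009] F [ 0.1 -0.4 -1.6] w 0.0401 t 5.05
mill [0.454 0.291 0.165]
```

View pics/t3.png

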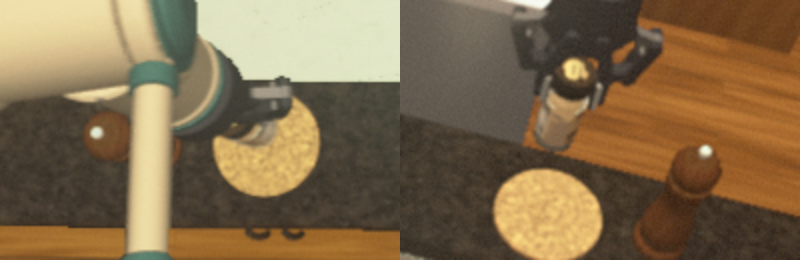

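The jar hangs above the trivet, which is at side crop (548,212). The mill stands clear at (680,200), about y=0.29. I'll lower it gently.

```bash
python3 -m jog '[{"dx":0,"dy":0.03,"dz":0.12,"ax":0,"ay":0,"az":0,"grip":-0.4},{"dx":0,"dy":0.03,"dz":0.24,"ax":0,"ay":0,"az":0,"grip":-0.4},{"dx":0,"dy":0.03,"dz":0.36,"ax":0,"ay":0,"az":0,"grip":-0.4},{"dx":0,"dy":0.03,"dz":0.46,"ax":0,"ay":0,"az":0,"grip":-0.4},{"dx":0,"dy":0.03,"dz":0.48,"ax":0,"ay":0,"az":0,"grip":-0.4}]'
python3 -m jog '[{"dx":0,"dy":0,"dz":0,"ax":0,"ay":0,"az":0,"grip":-0.4},{"dx":0,"dy":0,"dz":0.01,"ax":0,"ay":0,"az":0,"grip":-0.4},{"dx":0,"dy":0,"dz":0.015,"ax":0,"ay":0,"az":0,"grip":-0.4},{"dx":0,"dy":0,"dz":0.02,"ax":0,"ay":0,"az":0,"grip":-0.4},{"dx":0,"dy":0,"dz":0.02,"ax":0,"ay":0,"az":0,"grip":-0.4}]'
python3 -c "
from h import *
rel([.464,.157,.072],96)"
```

```text
clock: 5.57
position: [0.4611, 0.1479, 0.0774]
ee_rot: [-0.004, -0.054, 0.999, -0.001]
contact_force: [-1.8, -1.0, -2.2]
width: 0.0401
gripper_force: 32.3
clock: 5.98
position: [0.4654, 0.1495, 0.0773]
ee_rot: [0.001, -0.054, 0.999, 0.0]
contact_force: [0.4, -0.3, -1.5]
width: 0.0399
gripper_force: 32.3
d [0.002 0.03  0.021] a [0.    0.001 0.002] pos [0.4654 0.1495 0.0773] F [ 0.4 -0.3 -1.5] w 0.0399 t 5.9833
```

Position (0.465, 0.150) is well inside the trivet. I'll take it down a few more millimetres to contact.

```bash
python3 -m jog '[{"dx":0,"dy":0.01,"dz":0.006,"ax":0,"ay":0,"az":0,"grip":-0.4},{"dx":0,"dy":0.01,"dz":0.012,"ax":0,"ay":0,"az":0,"grip":-0.4},{"dx":0,"dy":0.01,"dz":0.016,"ax":0,"ay":0,"az":0,"grip":-0.4},{"dx":0,"dy":0.01,"dz":0.016,"ax":0,"ay":0,"az":0,"grip":-0.4}]'
python3 -m jog '[{"dx":0,"dy":0,"dz":0.004,"ax":0,"ay":0,"az":0,"grip":-0.4},{"dx":0,"dy":0,"dz":0.008,"ax":0,"ay":0,"az":0,"grip":-0.4},{"dx":0,"dy":0,"dz":0.008,"ax":0,"ay":0,"az":0,"grip":-0.4}]'
```

```text
clock: 6.32
position: [0.4641, 0.152, 0.0722]
ee_rot: [-0.0, -0.054, 0.999, 0.0]
contact_force: [0.6, -0.4, -1.5]
width: 0.04
gripper_force: 32.3
clock: 6.57
position: [0.4648, 0.1518, 0.0711]
ee_rot: [0.001, -0.054, 0.999, -0.0]
contact_force: [-0.9, -1.1, 5.8]
width: 0.0401
gripper_force: 31.2
```

```bash
python3 -m jog '[{"dx":0,"dy":0,"dz":0,"ax":0,"ay":0,"az":0,"grip":0.1},{"dx":0,"dy":0,"dz":0,"ax":0,"ay":0,"az":0,"grip":0.4},{"dx":0,"dy":0,"dz":0,"ax":0,"ay":0,"az":0,"grip":0.4},{"dx":0,"dy":0,"dz":0,"ax":0,"ay":0,"az":0,"grip":0.4}]'
python3 -m jog '[{"dx":0,"dy":0,"dz":-0.06,"ax":0,"ay":0,"az":0,"grip":0.4},{"dx":0,"dy":0,"dz":-0.16,"ax":0,"ay":0,"az":0,"grip":0.4},{"dx":0,"dy":0,"dz":-0.3,"ax":0,"ay":0,"az":0,"grip":0.4},{"dx":0,"dy":0,"dz":-0.45,"ax":0,"ay":0,"az":0,"grip":0.4},{"dx":0,"dy":0,"dz":-0.45,"ax":0,"ay":0,"az":0,"grip":0.4}]'
python3 - <<'E'
from h import *
e=shot("side")
h=cv2.cvtColor(e["img"],cv2.COLOR_RGB2HSV)
cv2.imwrite("pics/s4.png",cv2.resize(e["img"][150:300,150:550],(800,300))[:,:,::-1])
rel([.42,-.16,.18],90)
a=-.1;X=np.array([np.cos(a),np.sin(a),0]);Y=np.array([-np.sin(a),np.cos(a),0]);o=np.array([.540,-.283,0])
for y in(.06,0,-.06):
    print(y,(o+Y*y-X*.0178+[0,0,.1178]).round(4))
E
```

```text
clock: 6.9
position: [0.4643, 0.1519, 0.0702]
ee_rot: [-0.0, -0.054, 0.999, 0.0]
contact_force: [0.4, 0.2, 0.8]
width: 0.0595
gripper_force: 0.0
clock: 7.32
position: [0.4689, 0.1529, 0.1895]
ee_rot: [0.007, -0.054, 0.999, 0.001]
contact_force: [1.7, 0.3, -0.1]
width: 0.06
gripper_force: 0.0
d [ 0.323 -1.222  0.023] a [0.001 0.006 0.069] pos [0.4673 0.1525 0.1867] F [0.1 0.  0.4] w 0.0599 t 7.3667
0.06 [ 0.5283 -0.2215  0.1178]
0 [ 0.5223 -0.2812  0.1178]
-0.06 [ 0.5163 -0.3409  0.1178]
```

View pics/s4.png

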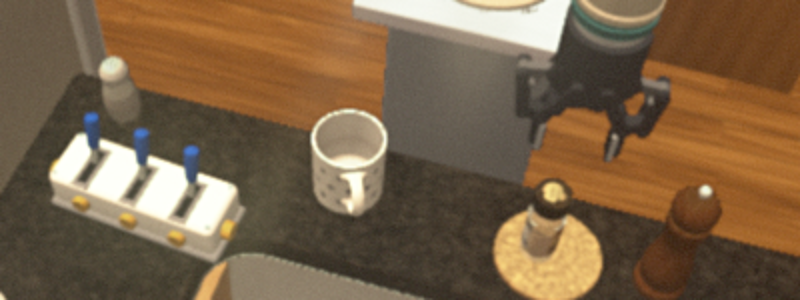

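The jar stands upright and fully on the trivet, at side crop (545,220). All levers are still shut and the bystanders are in place. I'll close the fingers and go in front of the left lever.

```bash
python3 -m jog '[{"dx":0.01,"dy":-0.12,"dz":0,"ax":0,"ay":0,"az":0,"grip":-1},{"dx":0.01,"dy":-0.25,"dz":0,"ax":0,"ay":0,"az":0,"grip":-1},{"dx":0.02,"dy":-0.4,"dz":0,"ax":0,"ay":0,"az":0,"grip":-1},{"dx":0.02,"dy":-0.5,"dz":0,"ax":0,"ay":0,"az":0,"grip":-1}]'
python3 -m jog '[{"dx":0.01,"dy":-0.12,"dz":0,"ax":0,"ay":0,"az":0,"grip":-1},{"dx":0.01,"dy":-0.25,"dz":0,"ax":0,"ay":0,"az":0,"grip":-1},{"dx":0.02,"dy":-0.4,"dz":0,"ax":0,"ay":0,"az":0,"grip":-1},{"dx":0.02,"dy":-0.5,"dz":0,"ax":0,"ay":0,"az":0,"grip":-1}]'
python3 -m jog '[{"dx":0.01,"dy":-0.12,"dz":0,"ax":0,"ay":0,"az":0.05,"grip":-1},{"dx":0.01,"dy":-0.25,"dz":0,"ax":0,"ay":0,"az":0.1,"grip":-1},{"dx":0.02,"dy":-0.4,"dz":0,"ax":0,"ay":0,"az":0.13,"grip":-1},{"dx":0.02,"dy":-0.47,"dz":0,"ax":0,"ay":0,"az":0.13,"grip":-1},{"dx":0.02,"dy":-0.47,"dz":0,"ax":0,"ay":0,"az":0.13,"grip":-1}]'
python3 -c "
from h import *
rel([.488,-.217,.085],84.3)"
```

```text
clock: 7.7
position: [0.4717, 0.0249, 0.1816]
ee_rot: [-0.001, -0.054, 0.999, -0.0]
contact_force: [0.5, 0.1, -0.2]
width: 0.0114
gripper_force: 0.0
clock: 8.03
position: [0.4805, -0.1003, 0.1816]
ee_rot: [-0.001, -0.054, 0.999, -0.0]
contact_force: [-0.1, 0.0, 0.3]
width: 0.0002
gripper_force: 0.0
clock: 8.45
position: [0.4891, -0.2189, 0.1812]
ee_rot: [-0.001, 0.05, 0.999, -0.001]
contact_force: [0.7, 0.2, 0.8]
width: -0.0003
gripper_force: 0.0
d [0.005 0.008 0.385] a [-0.001 -0.001 -0.   ] pos [ 0.4891 -0.2189  0.1812] F [0.7 0.2 0.8] w -0.0003 t 8.45
```

```bash
python3 -m jog '[{"dx":0,"dy":0.005,"dz":0.12,"ax":0,"ay":0,"az":0,"grip":-1},{"dx":0,"dy":0.005,"dz":0.24,"ax":0,"ay":0,"az":0,"grip":-1},{"dx":0,"dy":0.005,"dz":0.33,"ax":0,"ay":0,"az":0,"grip":-1},{"dx":0,"dy":0.005,"dz":0.385,"ax":0,"ay":0,"az":0,"grip":-1},{"dx":0,"dy":0.005,"dz":0.385,"ax":0,"ay":0,"az":0,"grip":-1}]'
python3 -m jog '[{"dx":0,"dy":0,"dz":0,"ax":0,"ay":0,"az":0,"grip":-1},{"dx":-0.03,"dy":0,"dz":0,"ax":0,"ay":0,"az":0,"grip":-1},{"dx":-0.05,"dy":0,"dz":0,"ax":0,"ay":0,"az":0,"grip":-1},{"dx":-0.07,"dy":0,"dz":0,"ax":0,"ay":0,"az":0,"grip":-1},{"dx":-0.07,"dy":0,"dz":0,"ax":0,"ay":0,"az":0,"grip":-1}]'
python3 -m jog '[{"dx":-0.01,"dy":0,"dz":0,"ax":0,"ay":0,"az":0,"grip":-1},{"dx":-0.02,"dy":0,"dz":0,"ax":0,"ay":0,"az":0,"grip":-1},{"dx":-0.02,"dy":0,"dz":0,"ax":0,"ay":0,"az":0,"grip":-1}]'
python3 -m jog '[{"dx":-0.01,"dy":0,"dz":0,"ax":0,"ay":0,"az":0,"grip":-1},{"dx":-0.02,"dy":0,"dz":0,"ax":0,"ay":0,"az":0,"grip":-1},{"dx":-0.02,"dy":0,"dz":0,"ax":0,"ay":0,"az":0,"grip":-1}]'
```

```text
clock: 8.87
position: [0.4859, -0.2109, 0.0825]
ee_rot: [-0.004, 0.048, 0.999, 0.003]
contact_force: [-0.5, 0.1, -0.8]
width: 0.0001
gripper_force: 0.0
clock: 9.28
position: [0.5088, -0.2162, 0.0876]
ee_rot: [0.002, 0.048, 0.999, -0.001]
contact_force: [0.5, -0.2, 0.3]
width: -0.0002
gripper_force: 0.0
clock: 9.53
position: [0.5116, -0.2159, 0.0867]
ee_rot: [-0.0, 0.048, 0.999, 0.0]
contact_force: [-0.0, -0.5, 0.3]
width: 0.0001
gripper_force: 0.1
clock: 9.78
position: [0.5143, -0.216, 0.0864]
ee_rot: [-0.003, 0.048, 0.999, 0.0]
contact_force: [-5.5, -0.2, 4.4]
width: -0.0003
gripper_force: 3.0
```

```bash
python3 -m jog '[{"dx":-0.01,"dy":0,"dz":0,"ax":0,"ay":0,"az":0,"grip":-1},{"dx":-0.01,"dy":0,"dz":0,"ax":0,"ay":0,"az":0,"grip":-1},{"dx":-0.01,"dy":0,"dz":0,"ax":0,"ay":0,"az":0,"grip":-1}]'
python3 -m jog '[{"dx":-0.01,"dy":0,"dz":0,"ax":0,"ay":0,"az":0,"grip":-1},{"dx":-0.01,"dy":0,"dz":0,"ax":0,"ay":0,"az":0,"grip":-1},{"dx":-0.01,"dy":0,"dz":0,"ax":0,"ay":0,"az":0,"grip":-1}]'
```

```text
clock: 10.03
position: [0.5148, -0.216, 0.0863]
ee_rot: [-0.004, 0.048, 0.999, 0.001]
contact_force: [-10.6, -0.2, 7.0]
width: -0.0002
gripper_force: 4.9
clock: 10.28
position: [0.5153, -0.216, 0.0863]
ee_rot: [-0.006, 0.047, 0.999, 0.001]
contact_force: [-14.3, -0.0, 9.4]
width: 0.0001
gripper_force: 7.0
```

The left lever is blocked: 14 N with no motion. I'll back off and feel the middle one.

```bash
python3 -m jog '[{"dx":0.06,"dy":0,"dz":0,"ax":0,"ay":0,"az":0,"grip":-1},{"dx":0.13,"dy":0,"dz":0,"ax":0,"ay":0,"az":0,"grip":-1},{"dx":0.13,"dy":-0.12,"dz":0,"ax":0,"ay":0,"az":0,"grip":-1},{"dx":0.13,"dy":-0.245,"dz":0,"ax":0,"ay":0,"az":0,"grip":-1},{"dx":0.13,"dy":-0.245,"dz":0,"ax":0,"ay":0,"az":0,"grip":-1}]'
python3 -m jog '[{"dx":0,"dy":0,"dz":0,"ax":0,"ay":0,"az":0,"grip":-1},{"dx":-0.04,"dy":0,"dz":0,"ax":0,"ay":0,"az":0,"grip":-1},{"dx":-0.08,"dy":0,"dz":0,"ax":0,"ay":0,"az":0,"grip":-1},{"dx":-0.1,"dy":0,"dz":0,"ax":0,"ay":0,"az":0,"grip":-1},{"dx":-0.1,"dy":0,"dz":0,"ax":0,"ay":0,"az":0,"grip":-1}]'
python3 -m jog '[{"dx":-0.01,"dy":0,"dz":0,"ax":0,"ay":0,"az":0,"grip":-1},{"dx":-0.02,"dy":0,"dz":0,"ax":0,"ay":0,"az":0,"grip":-1},{"dx":-0.02,"dy":0,"dz":0,"ax":0,"ay":0,"az":0,"grip":-1}]'
python3 -m jog '[{"dx":-0.01,"dy":0,"dz":0,"ax":0,"ay":0,"az":0,"grip":-1},{"dx":-0.02,"dy":0,"dz":0,"ax":0,"ay":0,"az":0,"grip":-1},{"dx":-0.02,"dy":0,"dz":0,"ax":0,"ay":0,"az":0,"grip":-1}]'
```

```text
clock: 10.7
position: [0.4845, -0.2803, 0.0871]
ee_rot: [0.002, 0.049, 0.999, -0.003]
contact_force: [-0.3, 0.2, 0.3]
width: 0.0001
gripper_force: 0.0
clock: 11.12
position: [0.5099, -0.2766, 0.0865]
ee_rot: [0.0, 0.047, 0.999, -0.0]
contact_force: [0.6, 0.0, -0.3]
width: 0.0
gripper_force: 0.0
clock: 11.37
position: [0.5132, -0.277, 0.0864]
ee_rot: [-0.0, 0.048, 0.999, 0.0]
contact_force: [-0.5, 0.5, -0.1]
width: 0.0
gripper_force: 0.5
clock: 11.62
position: [0.5185, -0.278, 0.0865]
ee_rot: [0.0, 0.048, 0.999, 0.0]
contact_force: [-1.4, -0.1, 0.4]
width: -0.0002
gripper_force: 0.6
```

```bash
python3 -m jog '[{"dx":-0.01,"dy":0,"dz":0,"ax":0,"ay":0,"az":0,"grip":-1},{"dx":-0.02,"dy":0,"dz":0,"ax":0,"ay":0,"az":0,"grip":-1},{"dx":-0.02,"dy":0,"dz":0,"ax":0,"ay":0,"az":0,"grip":-1}]'
python3 -m jog '[{"dx":-0.01,"dy":0,"dz":0,"ax":0,"ay":0,"az":0,"grip":-1},{"dx":-0.02,"dy":0,"dz":0,"ax":0,"ay":0,"az":0,"grip":-1},{"dx":-0.02,"dy":0,"dz":0,"ax":0,"ay":0,"az":0,"grip":-1}]'
```

```text
clock: 11.87
position: [0.5234, -0.2787, 0.0866]
ee_rot: [0.0, 0.048, 0.999, 0.0]
contact_force: [-1.1, 1.7, 1.1]
width: -0.0
gripper_force: 0.8
clock: 12.12
position: [0.5285, -0.2792, 0.0866]
ee_rot: [0.0, 0.048, 0.999, -0.0]
contact_force: [-1.7, 0.3, 1.4]
width: -0.0003
gripper_force: 1.2
```

The middle lever is free, so I'll carry it on to the stop.

```bash
python3 -m jog '[{"dx":-0.01,"dy":0,"dz":0,"ax":0,"ay":0,"az":0,"grip":-1},{"dx":-0.02,"dy":0,"dz":0,"ax":0,"ay":0,"az":0,"grip":-1},{"dx":-0.03,"dy":0,"dz":0,"ax":0,"ay":0,"az":0,"grip":-1},{"dx":-0.03,"dy":0,"dz":0,"ax":0,"ay":0,"az":0,"grip":-1}]'
python3 -m jog '[{"dx":-0.01,"dy":0,"dz":0,"ax":0,"ay":0,"az":0,"grip":-1},{"dx":-0.02,"dy":0,"dz":0,"ax":0,"ay":0,"az":0,"grip":-1},{"dx":-0.02,"dy":0,"dz":0,"ax":0,"ay":0,"az":0,"grip":-1}]'
python3 -m jog '[{"dx":-0.01,"dy":0,"dz":0,"ax":0,"ay":0,"az":0,"grip":-1},{"dx":-0.02,"dy":0,"dz":0,"ax":0,"ay":0,"az":0,"grip":-1},{"dx":-0.02,"dy":0,"dz":0,"ax":0,"ay":0,"az":0,"grip":-1}]'
python3 -m jog '[{"dx":-0.01,"dy":0,"dz":0,"ax":0,"ay":0,"az":0,"grip":-1},{"dx":-0.02,"dy":0,"dz":0,"ax":0,"ay":0,"az":0,"grip":-1},{"dx":-0.02,"dy":0,"dz":0,"ax":0,"ay":0,"az":0,"grip":-1}]'
```

```text
clock: 12.45
position: [0.5361, -0.2798, 0.0863]
ee_rot: [0.0, 0.048, 0.999, 0.0]
contact_force: [-2.0, 0.8, 0.4]
width: 0.0002
gripper_force: 0.9
clock: 12.7
position: [0.5408, -0.2802, 0.0861]
ee_rot: [-0.0, 0.048, 0.999, 0.0]
contact_force: [-3.0, 0.3, -0.5]
width: 0.0
gripper_force: 0.9
clock: 12.95
position: [0.5462, -0.2809, 0.0866]
ee_rot: [0.0, 0.048, 0.999, -0.0]
contact_force: [-1.6, 1.1, 0.1]
width: 0.0003
gripper_force: 0.8
clock: 13.2
position: [0.5468, -0.2808, 0.0863]
ee_rot: [-0.004, 0.048, 0.999, 0.0]
contact_force: [-10.3, 0.4, 3.8]
width: -0.0001
gripper_force: 5.6
```

End stop reached at 10 N. I'll press a little more, back off, and try the left lever again.

```bash
python3 -m jog '[{"dx":-0.01,"dy":0,"dz":0,"ax":0,"ay":0,"az":0,"grip":-1},{"dx":-0.02,"dy":0,"dz":0,"ax":0,"ay":0,"az":0,"grip":-1},{"dx":-0.02,"dy":0,"dz":0,"ax":0,"ay":0,"az":0,"grip":-1}]'
python3 -m jog '[{"dx":0.1,"dy":0,"dz":0,"ax":0,"ay":0,"az":0,"grip":-1},{"dx":0.2,"dy":0,"dz":0,"ax":0,"ay":0,"az":0,"grip":-1},{"dx":0.27,"dy":0,"dz":0,"ax":0,"ay":0,"az":0,"grip":-1},{"dx":0.27,"dy":0,"dz":0,"ax":0,"ay":0,"az":0,"grip":-1}]'
python3 -m jog '[{"dx":0,"dy":0.12,"dz":0,"ax":0,"ay":0,"az":0,"grip":-1},{"dx":0,"dy":0.245,"dz":0,"ax":0,"ay":0,"az":0,"grip":-1},{"dx":0,"dy":0.245,"dz":0,"ax":0,"ay":0,"az":0,"grip":-1},{"dx":0,"dy":0.245,"dz":0,"ax":0,"ay":0,"az":0,"grip":-1}]'
python3 -c "
from h import *
rel([.512,-.216,.086],84.3)"
```

```text
clock: 13.45
position: [0.5472, -0.2808, 0.0862]
ee_rot: [-0.009, 0.047, 0.999, 0.001]
contact_force: [-19.8, -1.4, 10.1]
width: 0.0001
gripper_force: 10.7
clock: 13.78
position: [0.486, -0.2747, 0.0869]
ee_rot: [-0.0, 0.049, 0.999, 0.0]
contact_force: [-0.5, 0.2, -0.2]
width: 0.0004
gripper_force: 0.0
clock: 14.12
position: [0.4962, -0.2137, 0.0872]
ee_rot: [0.002, 0.047, 0.999, -0.001]
contact_force: [-0.7, -0.5, 0.0]
width: 0.0
gripper_force: 0.0
d [-0.064 -0.003  0.005] a [-0.001  0.002  0.004] pos [ 0.4962 -0.2137  0.0872] F [-0.7 -0.5  0. ] w 0.0 t 14.1167
```

```bash
python3 -m jog '[{"dx":-0.03,"dy":0,"dz":0,"ax":0,"ay":0,"az":0,"grip":-1},{"dx":-0.06,"dy":0,"dz":0,"ax":0,"ay":0,"az":0,"grip":-1},{"dx":-0.07,"dy":0,"dz":0,"ax":0,"ay":0,"az":0,"grip":-1},{"dx":-0.07,"dy":0,"dz":0,"ax":0,"ay":0,"az":0,"grip":-1}]'
python3 -m jog '[{"dx":-0.01,"dy":0,"dz":0,"ax":0,"ay":0,"az":0,"grip":-1},{"dx":-0.02,"dy":0,"dz":0,"ax":0,"ay":0,"az":0,"grip":-1},{"dx":-0.02,"dy":0,"dz":0,"ax":0,"ay":0,"az":0,"grip":-1}]'
python3 -m jog '[{"dx":-0.01,"dy":0,"dz":0,"ax":0,"ay":0,"az":0,"grip":-1},{"dx":-0.01,"dy":0,"dz":0,"ax":0,"ay":0,"az":0,"grip":-1}]'
```

```text
clock: 14.45
position: [0.5128, -0.2171, 0.0864]
ee_rot: [0.0, 0.048, 0.999, -0.0]
contact_force: [0.4, 0.2, 0.4]
width: -0.0001
gripper_force: 0.0
clock: 14.7
position: [0.5142, -0.2167, 0.0863]
ee_rot: [-0.003, 0.048, 0.999, 0.0]
contact_force: [-6.1, -1.8, 2.7]
width: -0.0
gripper_force: 3.0
clock: 14.87
position: [0.5148, -0.2167, 0.0862]
ee_rot: [-0.004, 0.048, 0.999, 0.0]
contact_force: [-10.5, -0.8, 6.1]
width: 0.0002
gripper_force: 5.0
```

Left is still blocked, so the right lever comes next.

```bash
python3 -m jog '[{"dx":0.1,"dy":0,"dz":0,"ax":0,"ay":0,"az":0,"grip":-1},{"dx":0.1,"dy":-0.12,"dz":0,"ax":0,"ay":0,"az":0,"grip":-1},{"dx":0.1,"dy":-0.26,"dz":0,"ax":0,"ay":0,"az":0,"grip":-1},{"dx":0.1,"dy":-0.38,"dz":0,"ax":0,"ay":0,"az":0,"grip":-1},{"dx":0.1,"dy":-0.48,"dz":0,"ax":0,"ay":0,"az":0,"grip":-1}]'
python3 -m jog '[{"dx":0,"dy":0,"dz":0,"ax":0,"ay":0,"az":0,"grip":-1},{"dx":-0.04,"dy":0,"dz":0,"ax":0,"ay":0,"az":0,"grip":-1},{"dx":-0.07,"dy":0,"dz":0,"ax":0,"ay":0,"az":0,"grip":-1},{"dx":-0.07,"dy":0,"dz":0,"ax":0,"ay":0,"az":0,"grip":-1}]'
python3 -m jog '[{"dx":-0.01,"dy":0,"dz":0,"ax":0,"ay":0,"az":0,"grip":-1},{"dx":-0.02,"dy":0,"dz":0,"ax":0,"ay":0,"az":0,"grip":-1},{"dx":-0.02,"dy":0,"dz":0,"ax":0,"ay":0,"az":0,"grip":-1}]'
python3 -m jog '[{"dx":-0.01,"dy":0,"dz":0,"ax":0,"ay":0,"az":0,"grip":-1},{"dx":-0.02,"dy":0,"dz":0,"ax":0,"ay":0,"az":0,"grip":-1},{"dx":-0.02,"dy":0,"dz":0,"ax":0,"ay":0,"az":0,"grip":-1}]'
```

```text
clock: 15.28
position: [0.4828, -0.3363, 0.0868]
ee_rot: [0.001, 0.049, 0.999, -0.001]
contact_force: [0.4, 0.6, 0.3]
width: -0.0001
gripper_force: 0.0
clock: 15.62
position: [0.5021, -0.335, 0.0865]
ee_rot: [0.001, 0.048, 0.999, -0.0]
contact_force: [-0.4, -0.8, -0.1]
width: 0.0001
gripper_force: 0.0
clock: 15.87
position: [0.5049, -0.3347, 0.0865]
ee_rot: [-0.001, 0.047, 0.999, 0.0]
contact_force: [-2.0, 0.9, 0.1]
width: -0.0003
gripper_force: 0.8
clock: 16.12
position: [0.5103, -0.3359, 0.0865]
ee_rot: [0.0, 0.048, 0.999, 0.0]
contact_force: [-1.8, 0.8, 0.9]
width: 0.0001
gripper_force: 0.8
```

```bash
python3 -m jog '[{"dx":-0.01,"dy":0,"dz":0,"ax":0,"ay":0,"az":0,"grip":-1},{"dx":-0.02,"dy":0,"dz":0,"ax":0,"ay":0,"az":0,"grip":-1},{"dx":-0.02,"dy":0,"dz":0,"ax":0,"ay":0,"az":0,"grip":-1}]'
python3 -m jog '[{"dx":-0.02,"dy":0,"dz":0,"ax":0,"ay":0,"az":0,"grip":-1},{"dx":-0.04,"dy":0,"dz":0,"ax":0,"ay":0,"az":0,"grip":-1},{"dx":-0.06,"dy":0,"dz":0,"ax":0,"ay":0,"az":0,"grip":-1},{"dx":-0.06,"dy":0,"dz":0,"ax":0,"ay":0,"az":0,"grip":-1}]'
python3 -m jog '[{"dx":-0.01,"dy":0,"dz":0,"ax":0,"ay":0,"az":0,"grip":-1},{"dx":-0.02,"dy":0,"dz":0,"ax":0,"ay":0,"az":0,"grip":-1},{"dx":-0.03,"dy":0,"dz":0,"ax":0,"ay":0,"az":0,"grip":-1},{"dx":-0.03,"dy":0,"dz":0,"ax":0,"ay":0,"az":0,"grip":-1}]'
```

```text
clock: 16.37
position: [0.5156, -0.337, 0.0865]
ee_rot: [0.0, 0.048, 0.999, -0.0]
contact_force: [-1.6, 0.4, 0.2]
width: 0.0
gripper_force: 0.6
clock: 16.7
position: [0.5312, -0.3384, 0.0863]
ee_rot: [0.001, 0.048, 0.999, 0.0]
contact_force: [-1.0, 0.5, 0.5]
width: -0.0001
gripper_force: 0.6
clock: 17.03
position: [0.5378, -0.339, 0.0862]
ee_rot: [0.0, 0.048, 0.999, 0.0]
contact_force: [-2.4, 1.1, -1.0]
width: -0.0
gripper_force: 0.9
```

```bash
python3 -m jog '[{"dx":-0.01,"dy":0,"dz":0,"ax":0,"ay":0,"az":0,"grip":-1},{"dx":-0.02,"dy":0,"dz":0,"ax":0,"ay":0,"az":0,"grip":-1},{"dx":-0.02,"dy":0,"dz":0,"ax":0,"ay":0,"az":0,"grip":-1}]'
python3 -m jog '[{"dx":-0.01,"dy":0,"dz":0,"ax":0,"ay":0,"az":0,"grip":-1},{"dx":-0.015,"dy":0,"dz":0,"ax":0,"ay":0,"az":0,"grip":-1},{"dx":-0.015,"dy":0,"dz":0,"ax":0,"ay":0,"az":0,"grip":-1}]'
```

```text
clock: 17.28
position: [0.5417, -0.3394, 0.0864]
ee_rot: [-0.001, 0.048, 0.999, 0.0]
contact_force: [-4.3, 0.1, 1.0]
width: -0.0
gripper_force: 2.2
clock: 17.53
position: [0.5421, -0.3394, 0.0863]
ee_rot: [-0.004, 0.048, 0.999, 0.001]
contact_force: [-11.5, 0.5, 4.1]
width: 0.0
gripper_force: 5.9
```

Right is at its stop. One more press, then back and over to the left lever.

```bash
python3 -m jog '[{"dx":-0.01,"dy":0,"dz":0,"ax":0,"ay":0,"az":0,"grip":-1},{"dx":-0.02,"dy":0,"dz":0,"ax":0,"ay":0,"az":0,"grip":-1},{"dx":-0.02,"dy":0,"dz":0,"ax":0,"ay":0,"az":0,"grip":-1}]'
python3 -m jog '[{"dx":0.1,"dy":0,"dz":0,"ax":0,"ay":0,"az":0,"grip":-1},{"dx":0.2,"dy":0,"dz":0,"ax":0,"ay":0,"az":0,"grip":-1},{"dx":0.26,"dy":0,"dz":0,"ax":0,"ay":0,"az":0,"grip":-1},{"dx":0.26,"dy":0,"dz":0,"ax":0,"ay":0,"az":0,"grip":-1}]'
python3 -m jog '[{"dx":0,"dy":0.12,"dz":0,"ax":0,"ay":0,"az":0,"grip":-1},{"dx":0,"dy":0.25,"dz":0,"ax":0,"ay":0,"az":0,"grip":-1},{"dx":0,"dy":0.38,"dz":0,"ax":0,"ay":0,"az":0,"grip":-1},{"dx":0,"dy":0.48,"dz":0,"ax":0,"ay":0,"az":0,"grip":-1},{"dx":0,"dy":0.48,"dz":0,"ax":0,"ay":0,"az":0,"grip":-1}]'
python3 -m jog '[{"dx":0,"dy":0,"dz":0,"ax":0,"ay":0,"az":0,"grip":-1},{"dx":-0.03,"dy":0,"dz":0,"ax":0,"ay":0,"az":0,"grip":-1},{"dx":-0.06,"dy":0,"dz":0,"ax":0,"ay":0,"az":0,"grip":-1},{"dx":-0.06,"dy":0,"dz":0,"ax":0,"ay":0,"az":0,"grip":-1}]'
```

```text
clock: 17.78
position: [0.5425, -0.3394, 0.0862]
ee_rot: [-0.009, 0.047, 0.999, 0.001]
contact_force: [-20.9, 0.1, 9.4]
width: -0.0003
gripper_force: 10.9
clock: 18.12
position: [0.4847, -0.3339, 0.0871]
ee_rot: [0.0, 0.049, 0.999, -0.0]
contact_force: [0.3, -0.1, -0.5]
width: -0.0003
gripper_force: 0.0
clock: 18.53
position: [0.4997, -0.2105, 0.087]
ee_rot: [0.001, 0.047, 0.999, 0.001]
contact_force: [-0.1, 0.9, 0.8]
width: 0.0001
gripper_force: 0.0
clock: 18.87
position: [0.5153, -0.2178, 0.0868]
ee_rot: [0.001, 0.049, 0.999, -0.0]
contact_force: [0.1, -0.3, 0.5]
width: -0.0005
gripper_force: 0.0
```

```bash
python3 -m jog '[{"dx":-0.01,"dy":0,"dz":0,"ax":0,"ay":0,"az":0,"grip":-1},{"dx":-0.02,"dy":0,"dz":0,"ax":0,"ay":0,"az":0,"grip":-1},{"dx":-0.02,"dy":0,"dz":0,"ax":0,"ay":0,"az":0,"grip":-1}]'
python3 -m jog '[{"dx":-0.01,"dy":0,"dz":0,"ax":0,"ay":0,"az":0,"grip":-1},{"dx":-0.02,"dy":0,"dz":0,"ax":0,"ay":0,"az":0,"grip":-1},{"dx":-0.02,"dy":0,"dz":0,"ax":0,"ay":0,"az":0,"grip":-1}]'
```

```text
clock: 19.12
position: [0.5178, -0.2172, 0.0863]
ee_rot: [-0.0, 0.048, 0.999, -0.0]
contact_force: [-1.5, -0.6, 0.8]
width: 0.0001
gripper_force: 0.4
clock: 19.37
position: [0.5231, -0.2172, 0.0866]
ee_rot: [0.0, 0.048, 0.999, 0.0]
contact_force: [-0.7, 0.6, 1.5]
width: -0.0001
gripper_force: 0.6
```

The left lever moves now. I'll push on to about 0.548, then feel for the stop near 0.552.

```bash
python3 -m jog '[{"dx":-0.02,"dy":0,"dz":0,"ax":0,"ay":0,"az":0,"grip":-1},{"dx":-0.04,"dy":0,"dz":0,"ax":0,"ay":0,"az":0,"grip":-1},{"dx":-0.06,"dy":0,"dz":0,"ax":0,"ay":0,"az":0,"grip":-1},{"dx":-0.08,"dy":0,"dz":0,"ax":0,"ay":0,"az":0,"grip":-1},{"dx":-0.09,"dy":0,"dz":0,"ax":0,"ay":0,"az":0,"grip":-1}]'
python3 -m jog '[{"dx":-0.01,"dy":0,"dz":0,"ax":0,"ay":0,"az":0,"grip":-1},{"dx":-0.02,"dy":0,"dz":0,"ax":0,"ay":0,"az":0,"grip":-1},{"dx":-0.02,"dy":0,"dz":0,"ax":0,"ay":0,"az":0,"grip":-1}]'
python3 -m jog '[{"dx":-0.01,"dy":0,"dz":0,"ax":0,"ay":0,"az":0,"grip":-1},{"dx":-0.02,"dy":0,"dz":0,"ax":0,"ay":0,"az":0,"grip":-1},{"dx":-0.02,"dy":0,"dz":0,"ax":0,"ay":0,"az":0,"grip":-1}]'
```

```text
clock: 19.78
position: [0.5456, -0.2189, 0.086]
ee_rot: [-0.0, 0.048, 0.999, 0.0]
contact_force: [-3.6, 1.6, -1.0]
width: 0.0001
gripper_force: 1.3
clock: 20.03
position: [0.5509, -0.2197, 0.0864]
ee_rot: [0.0, 0.048, 0.999, 0.0]
contact_force: [-0.6, 1.3, 0.8]
width: 0.0003
gripper_force: 0.7
clock: 20.28
position: [0.5516, -0.2197, 0.0862]
ee_rot: [-0.004, 0.048, 0.999, 0.0]
contact_force: [-9.5, -0.2, 3.0]
width: -0.0003
gripper_force: 5.1
```

Stop felt. I'll press once more, retreat backwards, rise clear and check with the cameras.

```bash
python3 -m jog '[{"dx":-0.01,"dy":0,"dz":0,"ax":0,"ay":0,"az":0,"grip":-1},{"dx":-0.025,"dy":0,"dz":0,"ax":0,"ay":0,"az":0,"grip":-1},{"dx":-0.025,"dy":0,"dz":0,"ax":0,"ay":0,"az":0,"grip":-1}]'
python3 -m jog '[{"dx":0.1,"dy":0,"dz":0,"ax":0,"ay":0,"az":0,"grip":-1},{"dx":0.2,"dy":0,"dz":0,"ax":0,"ay":0,"az":0,"grip":-1},{"dx":0.3,"dy":0,"dz":0,"ax":0,"ay":0,"az":0,"grip":-1},{"dx":0.3,"dy":0,"dz":0,"ax":0,"ay":0,"az":0,"grip":-1}]'
python3 -m jog '[{"dx":0,"dy":0,"dz":-0.14,"ax":0,"ay":0,"az":0,"grip":-1},{"dx":0,"dy":0,"dz":-0.28,"ax":0,"ay":0,"az":0,"grip":-1},{"dx":0,"dy":0,"dz":-0.42,"ax":0,"ay":0,"az":0,"grip":-1},{"dx":0.1,"dy":0,"dz":-0.55,"ax":0,"ay":0,"az":0,"grip":-1},{"dx":0.2,"dy":0,"dz":-0.6,"ax":0,"ay":0,"az":0,"grip":-1}]'
python3 -m jog '[{"dx":0,"dy":0,"dz":0,"ax":0,"ay":0,"az":0,"grip":-1},{"dx":0,"dy":0,"dz":0,"ax":0,"ay":0,"az":0,"grip":-1},{"dx":0,"dy":0,"dz":0,"ax":0,"ay":0,"az":0,"grip":-1}]'
python3 - <<'E'
from h import *
d=shot("top");e=shot("side")
h=cv2.cvtColor(e["img"],cv2.COLOR_RGB2HSV)[190:270,165:275];m=cv2.inRange(h,(105,100,50),(130,255,255))
n,l,s,c=cv2.connectedComponentsWithStats(m);print([(s[i,4],(c[i]+[165,190]).round(1),s[i,:4]) for i in range(1,n) if s[i,4]>8])
a=-.1;X=np.array([np.cos(a),np.sin(a),0]);Y=np.array([-np.sin(a),np.cos(a),0]);o=np.array([.541,-.283,.048])
for y in(.06,0,-.06):
    print(y,[proj(e,o+Y*y+.051*(X*np.sin(t)+[0,0,np.cos(t)])).round(1) for t in(.55,.45,.3)])
cv2.imwrite("pics/f.png",np.vstack([cv2.resize(d["img"][190:310,90:490],(800,240)),cv2.resize(e["img"][150:310,150:550],(800,320))])[:,:,::-1])
E
```

```text
clock: 20.53
position: [0.5521, -0.2197, 0.086]
ee_rot: [-0.01, 0.047, 0.999, 0.001]
contact_force: [-20.3, -0.8, 10.5]
width: 0.0
gripper_force: 11.6
clock: 20.87
position: [0.4828, -0.2124, 0.0866]
ee_rot: [-0.001, 0.049, 0.999, 0.001]
contact_force: [-0.4, -0.3, -0.4]
width: -0.0
gripper_force: 0.0
clock: 21.28
position: [0.4411, -0.2111, 0.2421]
ee_rot: [0.006, 0.048, 0.999, -0.003]
contact_force: [0.3, -0.2, 0.6]
width: 0.0003
gripper_force: 0.0
clock: 21.53
position: [0.4381, -0.2091, 0.2366]
ee_rot: [0.001, 0.048, 0.999, -0.0]
contact_force: [0.6, 0.2, 0.2]
width: 0.0002
gripper_force: 0.0
[(np.int32(32), array([184. , 228.6]), array([16, 36,  7,  6], dtype=int32)), (np.int32(29), array([209.3, 237.7]), array([42, 45,  6,  6], dtype=int32)), (np.int32(30), array([234.7, 246.7]), array([67, 54,  7,  6], dtype=int32))]
0.06 [array([235.6, 247.4]), array([236.5, 245.1]), array([238. , 241.8])]
0 [array([210.7, 238. ]), array([211.6, 235.8]), array([213.1, 232.5])]
-0.06 [array([186.6, 228.9]), array([187.5, 226.7]), array([189. , 223.5])]
```

View pics/f.png

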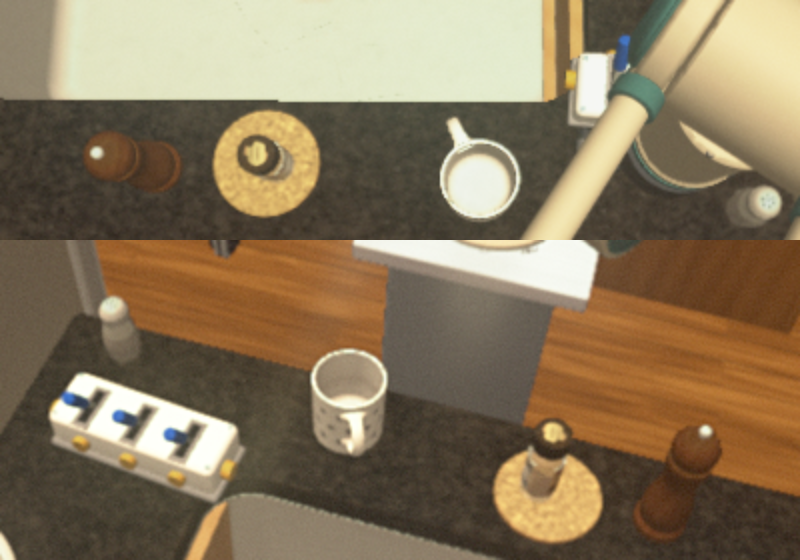

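All three grips lie over, at side pixels (184,229), (209,238) and (235,247), which matches the 0.55 rad end-stop projection. The jar stands upright on the trivet, the bystanders are unmoved and the robot is clear. I'm handing in.

```bash
python3 -c "
from rig import manip
print(manip.sign_off())"
```

```text
the job is handed in; nothing more can be done
None
```

The spice jar stands upright on the trivet, and all three levers are at their end stops, thrown in the order middle, right, left. The salt shaker, mug and pepper mill are where they were, and the job was handed in at about 22 s.

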